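# Release a batch of bottles through a lever gate

### The job

Release the three glue bottles that wait behind the gate of their roll-feed lane: press the pad of that lane's rocking lever down with your fingertips and keep it down until all three have rolled out to the end stop, then let it up so that the gate drops shut behind them. The bottles roll by themselves and are not to be handled. Leave the tin lane shut and everything else on the bench as it stands.

Things in the scene. Friction and masses are not known exactly. Their poses are not given: they have to be found in the camera images.
- bottle_lane: sloping sheet-metal lane on blue legs holding the three capped glue bottles: fixed, sizes in mm: 330 long, 122 wide inside, walls 36 high. Origin on the bench under its middle; x points uphill from the low front end, z up. Floor 50 above the bench at the end stop (x=-170), 80 at x=0. Gate blade at x=-17; the lever runs outside the right (-y) wall, its black pad beside the end stop at about x=-194, y=-88
- tin_lane: sloping sheet-metal lane on blue legs holding the three plain tins: fixed, sizes in mm: 330 long, 90 wide inside, walls 36 high. Origin on the bench under its middle; x points uphill from the low front end, z up. Floor 50 above the bench at the end stop (x=-170), 80 at x=0. Gate blade at x=-17; the lever runs outside the right (-y) wall, its black pad beside the end stop at about x=-194, y=-72
- bottle_lever (a joint): bottle lane's steel rocking lever, rad: 0 = at rest, gate shut (8 mm above the lane floor); grows as the pad goes down and the gate lifts; 0.46 = pad fully down on its stop, gate 52 mm above the floor (the 44 mm thick stock passes from about 0.40). Pivot 90 mm from the pad, between pad and gate; a spring returns it: about 3 N at the pad at first, 5 N fully down
- tin_lever (a joint): tin lane's steel rocking lever, rad: 0 = at rest, gate shut (8 mm above the lane floor); grows as the pad goes down and the gate lifts; 0.46 = pad fully down on its stop, gate 52 mm above the floor (the 44 mm thick stock passes from about 0.40). Pivot 90 mm from the pad, between pad and gate; a spring returns it: about 3 N at the pad at first, 5 N fully down
- bottle_pad_top (a point): middle of the upper face of the black rubber pad (40 x 36 mm) on the bottle lane's lever: about 131 mm above the bench at rest, 41 mm lower and 12 mm farther forward (lane -x) when fully pressed. It tilts with the lever, about 13 degrees either way, and is level at half stroke
- tin_pad_top (a point): middle of the upper face of the black rubber pad (40 x 36 mm) on the tin lane's lever: about 131 mm above the bench at rest, 41 mm lower and 12 mm farther forward (lane -x) when fully pressed. It tilts with the lever, about 13 degrees either way, and is level at half stroke
- bottle1_mid (a point): centre of a glue bottle lying across the bottle lane behind the gate (nearest the gate): white round bottle 44 mm dia with a slim nozzle cap, 115 mm long over all, about 0.11 kg. Rolled out, the three lie against one another and the end stop, at lane x about -150, -106 and -63 mm
- bottle2_mid (a point): centre of a glue bottle lying across the bottle lane behind the gate (the middle one): white round bottle 44 mm dia with a slim nozzle cap, 115 mm long over all, about 0.11 kg. Rolled out, the three lie against one another and the end stop, at lane x about -150, -106 and -63 mm
- bottle3_mid (a point): centre of a glue bottle lying across the bottle lane behind the gate (the last, uphill): white round bottle 44 mm dia with a slim nozzle cap, 115 mm long over all, about 0.11 kg. Rolled out, the three lie against one another and the end stop, at lane x about -150, -106 and -63 mm
- bottle1: the same bottle 1 as a body (origin at its centre, y along its axis; it turns as it rolls)
- bottle2: the same bottle 2 as a body (origin at its centre, y along its axis; it turns as it rolls)
- bottle3: the same bottle 3 as a body (origin at its centre, y along its axis; it turns as it rolls)
- tin1_mid (a point): centre of a plain round metal tin, 44 mm dia x 82 mm, lying across the tin lane behind its gate; to be left alone
- tin2_mid (a point): centre of a plain round metal tin, 44 mm dia x 82 mm, lying across the tin lane behind its gate; to be left alone
- tin3_mid (a point): centre of a plain round metal tin, 44 mm dia x 82 mm, lying across the tin lane behind its gate; to be left alone
- spare_bottle: bystander: glue bottle of the same kind standing upright left of the bottle lane, 44 mm dia x 115 mm high; origin under its foot
- spare_tin: bystander: tin standing upright left of the tin lane, 44 mm dia x 82 mm high; origin under its foot
- tape_roll: bystander: roll of brown packing tape lying flat, 101 mm dia x 48 mm high; origin underneath
- knife: bystander: grey utility knife, closed, 135 x 22 x 16 mm
- marker: bystander: marker pen, 135 x 17 mm
- carton: bystander: small closed carton, 140 x 100 x 70 mm
- scanner: bystander: hand-held code scanner lying flat, 150 x 66 x 40 mm
There are look-alikes about, which are no part of the job. Leave any blue or green look-alike of the bottle2 alone.

How it is judged:
By the outcome, as a careful person would: the job done as asked, in the order asked, and still so for the second after the job is handed in, with the robot touching nothing.
It also fails if it takes over 32 s, if anything falls off the work surface, if the arm or the gripper's body presses on something with over 40 N, if the wrist force passes 120 N, or if a joint passes its speed limit or range.

### The arm

A 7-joint arm with a two-finger parallel gripper is mounted at the origin on the work surface. World frame = base frame: x ahead of the robot, y to its left, z up, the work surface at z = 0. Lengths are in m, angles in rad, forces in N, time in s.
With the tool pointing down it reaches from about 0.35 to 0.9 m from the base axis. Payload 8.1 kg.
Tool frame: the origin (TCP) lies midway between the tips of the shut fingers; the grasp point (between the pads) lies 19 mm behind it; z points along the fingers, y is the direction in which the jaws open and shut (so a half turn about z gives the same grasp; the last joint's range is limited). The gripper opens to 85 mm and grips with 20 to 120 N. Pads are 22 mm wide; open, the fingers measure 114 mm over their backs; the gripper's body (76 mm by 85 mm) begins 54 mm behind the grasp point. The pads swing forward as they close: fully open they stand 13 mm farther back than shut.
Start: joints at [-1.297, 0.434, 0.025, 1.573, -0.012, 1.134, -0.075], TCP at [0.23, 0.581, 0.231] pointing down, gripper open.
Joint ranges: [-2.62, 2.62], [-0.44, 2.09], [-1.27, 1.32], [0.08, 2.57], [-1.32, 4.46], [0.12, 2], [-2.74, 2.74]. Speed limits (rad/s): [2.22, 2.22, 3.01, 3.01, 3.14, 3.14, 3.14].

### API

Orientations are given as [roll, pitch, yaw] about the fixed x, y, z axes, in that order (R = Rz(yaw) Ry(pitch) Rx(roll)).
In Python, from cell import telemetry, cams, job_done gives the robot as it stands. The module is installed in compiled form; this text tells all that it offers.
- The arm moves only by the tool servo_tool, never from a script. Its argument "targets" is a list of rows, each a list of 7 numbers: the finger opening in mm, from 0 to 85.4, then the shift along the tool's x, y, z in mm, then the turn, a rotation vector about the tool's x, y, z in rad. In form: [[fingers, dx, dy, dz, rx, ry, rz], ...]. A call has exactly 8 rows; each row is the pose to reach, as a shift and turn from the pose measured when the call began, along the tool's axes at that moment; what a row does not reach only later rows make up. A row lasts 1/8 s, in which the tool goes at most 62.5 mm and 10.7 degrees, less where a joint would pass 70% of its speed; a pose out of reach is approached as far as the arm can. A call with a gripper value outside its range is refused whole. The fingers move at their own pace and stop on an object; the grip force is fixed at half the most. Time passes only in rows, so rows that repeat a pose let the fingers close, or fill a call up. It gives the time, the measured TCP pose, the force and the opening at its end, in the units of the state.
- telemetry.state(): the state, without advancing time (a new reading comes with each control period).
- cams.get_image(name): name is "side" or "top"; returns a dict with "image" (400x640x3 uint8, blue, green, red), "fx", "fy", "cx", "cy" (pixels), "world_to_cam" (4x4, takes a point from world to camera coordinates). Camera axes: x right, y down, z forward; pixel columns grow to the right and rows downward; lengths in m; the calibration is good to about 2 mm. A picture is of the moment at which its call begins. There is no depth.
- job_done(): hands the job in, once; it reports no verdict.
The state is a dict: "time": time; "joints": joint angles; "joint_velocities": joint speeds; "effort": joint torques, N m; "position": TCP position; "eef_rot": TCP orientation; "ft_force": force on the tool from outside, world axes, zero at the start; "wrist_torque": the same for the moment, N m; "finger_gap": finger opening in m.
Only numpy, scipy, OpenCV 4.12 (cv2) and the standard library are available. Lean on these libraries where they do the work, as an engineer would, in place of code of your own. Each camera call takes 0.05 s, during which the arm holds its last target.

## Working session

There is one attempt and no reset: what is moved stays moved. The work goes in short steps, Python scripts to look and compute and a tool call to move; the robot and the scene stay as the last step left them, time stands still between calls to the robot, and variables do not carry over. Pictures are saved under pics/ and viewed, and the job is handed in when it is done.

Besides the shell and the picture viewer there is one more tool, called after "Call:" as name([rows], argument=value, ...), one row to a line, values as JSON. servo_tool: Moves the arm, as the interface text tells. Its arguments: {"type":"object","properties":{"targets":{"type":"array","items":{"type":"array","items":{"type":"number"}}}},"required":["targets"]}

```bash
mkdir -p pics
python3 - <<'E'
from cell import telemetry, cams
import cv2,numpy as np
for n in("top","side"):
    d=cams.get_image(n); cv2.imwrite(f"pics/{n}0.png",d["image"])
    print(n,d["fx"],d["fy"],d["cx"],d["cy"]); print(np.round(d["world_to_cam"],4).tolist())
s=telemetry.state(); print({k:np.round(v,4).tolist() for k,v in s.items()})
E
```

```text
top 395.8989755483411 395.8989755483411 320.02321952950956 202.38383394713605
[[-0.0131, -0.9999, -0.0044, 0.0191], [-0.9952, 0.0135, -0.0965, 0.5479], [0.0966, 0.0032, -0.9953, 1.136], [0.0, 0.0, 0.0, 1.0]]
side 373.9701953685226 373.9701953685226 322.6310777308709 197.59080132565035
[[0.7394, -0.6731, 0.0167, -0.3857], [-0.4998, -0.5654, -0.6562, 0.3457], [0.4511, 0.4768, -0.7544, 0.8046], [0.0, 0.0, 0.0, 1.0]]
{'time': 0.1, 'joints': [-1.2966, 0.4351, 0.025, 1.574, -0.0116, 1.134, -0.0751], 'joint_velocities': [-0.001, -0.0018, -0.0001, -0.0021, -0.0, -0.001, 0.0002], 'effort': [0.0026, -67.1762, 1.0279, -31.6899, 0.0158, 0.0072, 0.0], 'position': [0.2299, 0.5807, 0.2306], 'eef_rot': [-3.1402, 0.0001, 2.7647], 'ft_force': [0.1876, -0.1428, -0.561], 'wrist_torque': [-0.0573, -0.0058, -0.0033], 'finger_gap': 0.0854}
```

View pics/top0.png

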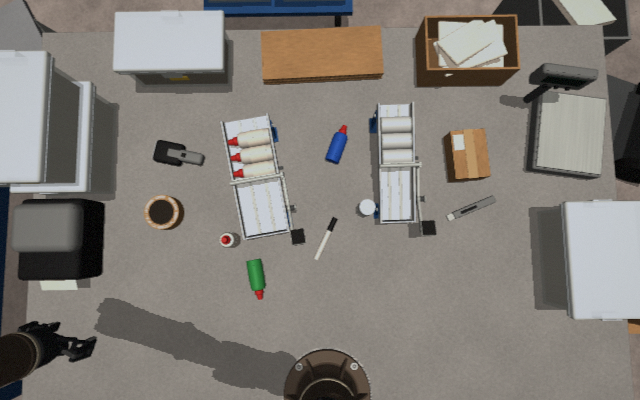

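View pics/side0.png

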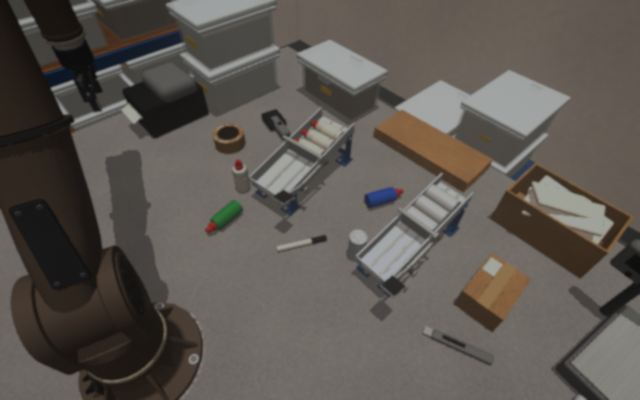

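The bottle lane, with its red caps, is the left one in the top view. Its black pad is at about (298,237). I'll enlarge both views there.

Run:
```python
import cv2
a=cv2.imread("pics/top0.png")[105:255,210:320]; cv2.imwrite("pics/topc.png",cv2.resize(a,None,fx=4,fy=4,interpolation=cv2.INTER_CUBIC)[:600])
a=cv2.imread("pics/side0.png")[100:220,240:370]; cv2.imwrite("pics/sidec.png",cv2.resize(a,None,fx=5,fy=5,interpolation=cv2.INTER_CUBIC))
```

```text
(no output)
```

View pics/topc.png

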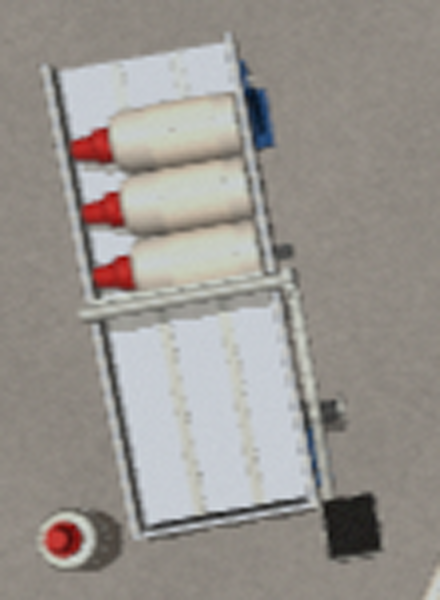

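View pics/sidec.png

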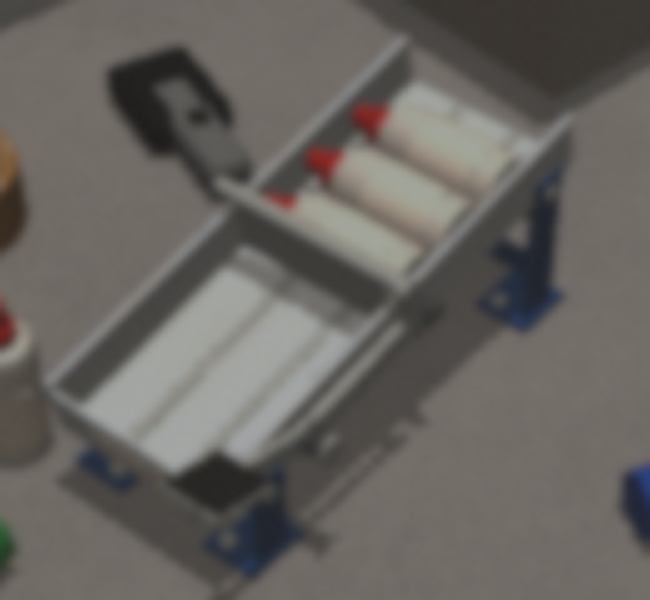

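```bash
cat > h.py <<'E'
import numpy as np
K={"top":(395.899,395.899,320.023,202.384),"side":(373.970,373.970,322.631,197.591)}
T={"top":np.array([[-0.0131,-0.9999,-0.0044,0.0191],[-0.9952,0.0135,-0.0965,0.5479],[0.0966,0.0032,-0.9953,1.136],[0,0,0,1]]),
"side":np.array([[0.7394,-0.6731,0.0167,-0.3857],[-0.4998,-0.5654,-0.6562,0.3457],[0.4511,0.4768,-0.7544,0.8046],[0,0,0,1]])}
def ray(n,u,v):
    fx,fy,cx,cy=K[n];R=T[n][:3,:3];t=T[n][:3,3]
    return -R.T@t, R.T@np.array([(u-cx)/fx,(v-cy)/fy,1])
def at(n,u,v,z):
    o,d=ray(n,u,v); return o+d*(z-o[2])/d[2]
def proj(n,p):
    fx,fy,cx,cy=K[n];c=T[n][:3,:3]@np.asarray(p)+T[n][:3,3]
    return cx+fx*c[0]/c[2],cy+fy*c[1]/c[2]
def tc(x,y): return (x+.5)/4-.5+210,(y+.5)/4-.5+105
def sc(x,y): return (x+.5)/5-.5+240,(y+.5)/5-.5+100
E
python3 - <<'E'
from h import *
for nm,p,z in [("LL",(137,535),.086),("LR",(316,505),.086),("HL",(46,68),.144),("HR",(230,38),.144),("pad",(352,527),.131)]:
    print(nm,at("top",*tc(*p),z).round(4))
print("padside",at("side",*sc(221,482),.131).round(4))
L=[(137,535,.086),(316,505,.086),(46,68,.144),(230,38,.144)]
P=[at("top",*tc(a,b),z) for a,b,z in L]
for i,j in((0,2),(1,3)): d=P[j]-P[i]; print(np.degrees(np.arctan2(d[1],d[0])),np.hypot(*d[:2]))
d=P[0]-P[1]; print(np.degrees(np.arctan2(-d[0],d[1])),np.hypot(*d[:2]))
E
```

```text
LL [0.4452 0.2233 0.086 ]
LR [0.4643 0.0995 0.086 ]
HL [0.7589 0.275  0.144 ]
HR [0.7778 0.151  0.144 ]
pad [0.4483 0.072  0.131 ]
padside [0.4494 0.0692 0.131 ]
9.356673459649459 0.31788518094329643
9.322858030092505 0.31775939240476264
8.744546011326833 0.12527120987956133
```

Call:
servo_tool([
  [0,-20,-20,0,0,0,0.06],
  [0,-60,-60,0,0,0,0.18],
  [0,-100,-102,0,0,0,0.3],
  [0,-142,-144,0,0,0,0.42],
  [0,-184,-186,0,0,0,0.54],
  [0,-226,-228,0,0,0,0.66],
  [0,-268,-270,0,0,0,0.78],
  [0,-300,-303,0,0,0,0.86],
])

```text
time: 1.1
position: [0.3978, 0.1861, 0.2311]
eef_rot: [-3.141, 0.001, 1.9]
ft_force: [0.6, 0.3, 0.5]
finger_gap: 0.0001
```

```bash
cat >> h.py <<'E'
def delta(target,st):
    from scipy.spatial.transform import Rotation as Ro
    R=Ro.from_euler("xyz",st["eef_rot"]).as_matrix()
    return (R.T@(np.array(target)-st["position"])*1000).round(1)
def yawerr(st,yaw=2.7647-1.03):
    from scipy.spatial.transform import Rotation as Ro
    return (Ro.from_euler("xyz",st["eef_rot"]).inv()*Ro.from_euler("xyz",[np.pi,0,yaw])).as_rotvec().round(3)
E
python3 - <<'E'
from h import *
from cell import telemetry
s=telemetry.state(); print(s["time"],s["position"],s["eef_rot"],s["finger_gap"],s["joint_velocities"])
print(delta((.448,.0705,.18),s),yawerr(s))
E
```

```text
1.1 [0.3977748  0.18605091 0.23106304] [-3.14073230e+00  1.23303018e-03  1.89993111e+00] 5.463599644104772e-05 [ 0.47157376 -0.06214465  0.34998697  0.08249053 -0.03130244 -0.01681865
  0.22439803]
[-125.5   10.2   51.2] [-0.001  0.001  0.165]
```

Call:
servo_tool([
  [0,-25,2,0,0,0,0.04],
  [0,-55,4,0,0,0,0.08],
  [0,-85,7,5,0,0,0.12],
  [0,-110,9,20,0,0,0.16],
  [0,-125,10,40,0,0,0.165],
  [0,-125,10,60,0,0,0.165],
  [0,-125,10,75,0,0,0.165],
  [0,-125,10,78,0,0,0.165],
])

```text
time: 2.1
position: [0.447, 0.0714, 0.1522]
eef_rot: [-3.139, 0.002, 1.736]
ft_force: [-0.4, -0.1, 0.3]
finger_gap: -0.0
```

Run:
```python
from h import *
from cell import telemetry,cams
import cv2
s=telemetry.state(); print(s["time"],s["position"],s["eef_rot"],s["ft_force"])
a=cams.get_image("side")["image"][90:210,230:370]; b=cams.get_image("top")["image"][130:250,220:340]
o=np.zeros((480,800,3),np.uint8); A=cv2.resize(a,None,fx=3.2,fy=3.2,interpolation=2);B=cv2.resize(b,(350,350),interpolation=2)
o[:A.shape[0],:A.shape[1]]=A;o[:350,450:800]=B;cv2.imwrite("pics/c1.png",o)
```

```text
2.1 [0.44695404 0.07139997 0.15224543] [-3.13877608e+00  1.65408781e-03  1.73620915e+00] [-0.3713511  -0.13145168  0.25455474]
```

View pics/c1.png

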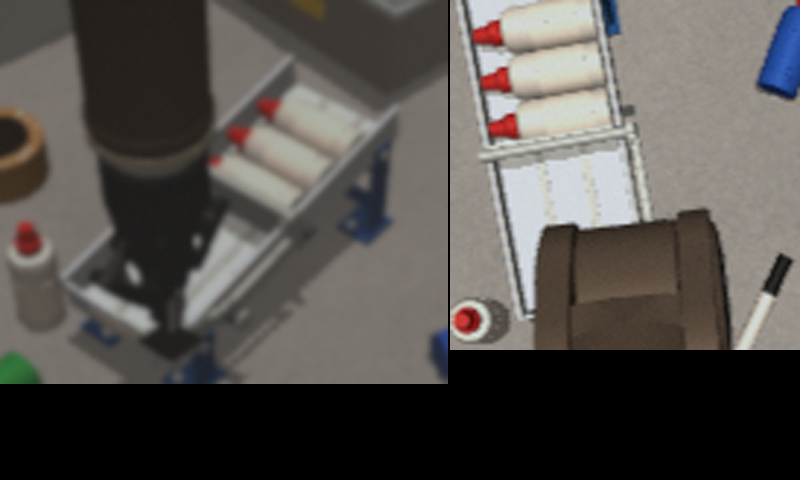

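The shut fingertips are just above the bottle lane's pad and nothing else is touching. Now I press, following the pad's arc forward.

Call:
servo_tool([
  [0,0,0,12,0,0,0],
  [0,0,-1,22,0,0,0],
  [0,0,-3,30,0,0,0],
  [0,0,-6,38,0,0,0],
  [0,0,-8,46,0,0,0],
  [0,0,-10,53,0,0,0],
  [0,0,-12,58,0,0,0],
  [0,0,-12,60,0,0,0],
])

```text
time: 3.2
position: [0.4363, 0.0695, 0.0931]
eef_rot: [3.142, 0.001, 1.736]
ft_force: [0.8, 1.3, 5.4]
finger_gap: 0.0
```

```bash
cat > look.py <<'E'
import sys
from h import *
from cell import telemetry,cams
import cv2
s=telemetry.state(); print(s["time"],s["position"],s["eef_rot"],s["ft_force"])
a=cams.get_image("side")["image"][90:210,230:370]; b=cams.get_image("top")["image"][110:250,210:320]
o=np.zeros((480,800,3),np.uint8); A=cv2.resize(a,None,fx=3.2,fy=3.2,interpolation=2);B=cv2.resize(b,None,fx=3.2,fy=3.2,interpolation=2)
o[:A.shape[0],:A.shape[1]]=A;o[:B.shape[0],448:800]=B[:480,:352];cv2.imwrite(f"pics/{sys.argv[1]}.png",o)
E
python3 look.py c2
```

```text
3.2 [0.43628085 0.06945142 0.09305761] [3.14155223e+00 1.27242810e-03 1.73580493e+00] [0.82047502 1.30268374 5.44721157]
```

View pics/c2.png

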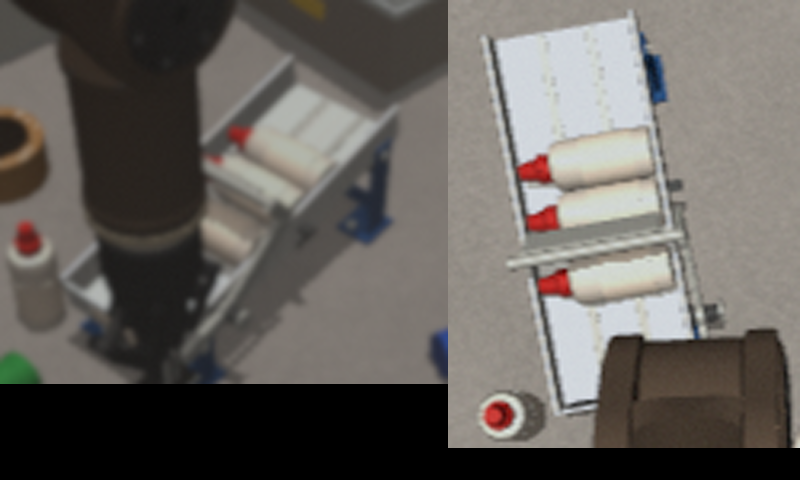

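The gate is up and the first bottle has passed it, with a force of about 5.4 N. I'll hold, pressing a couple of mm further.

Call:
servo_tool([
  [0,0,0,1,0,0,0],
  [0,0,0,2,0,0,0],
  [0,0,0,2,0,0,0],
  [0,0,0,2,0,0,0],
  [0,0,0,2,0,0,0],
  [0,0,0,2,0,0,0],
  [0,0,0,2,0,0,0],
  [0,0,0,2,0,0,0],
])

```text
time: 4.3
position: [0.4363, 0.0695, 0.0913]
eef_rot: [-3.142, 0.001, 1.736]
ft_force: [-0.6, 0.1, 6.9]
finger_gap: 0.0003
```

```bash
python3 look.py c3
```

```text
4.3 [0.43626079 0.06950003 0.09130674] [-3.14152047e+00  1.08490607e-03  1.73585364e+00] [-0.57715986  0.10806358  6.92252168]
```

View pics/c3.png

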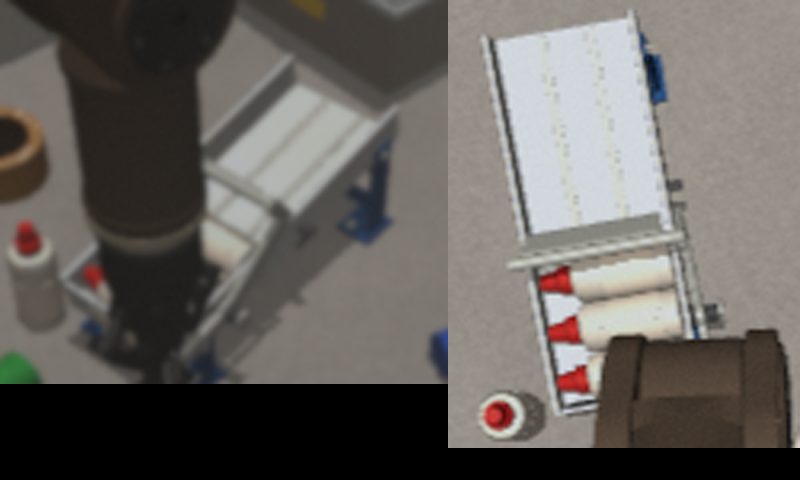

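All three are out and lying against each other. I'll hold a little longer so they settle, and check.

Call:
servo_tool([
  [0,0,0,0,0,0,0],
  [0,0,0,0,0,0,0],
  [0,0,0,0,0,0,0],
  [0,0,0,0,0,0,0],
  [0,0,0,0,0,0,0],
  [0,0,0,0,0,0,0],
  [0,0,0,0,0,0,0],
  [0,0,0,0,0,0,0],
])

```text
time: 5.4
position: [0.4362, 0.0695, 0.0914]
eef_rot: [-3.142, 0.001, 1.736]
ft_force: [-0.4, 0.5, 4.9]
finger_gap: 0.0002
```

```bash
python3 look.py c4; python3 -c "
import cv2;print(cv2.absdiff(cv2.imread('pics/c3.png'),cv2.imread('pics/c4.png'))[:330,448:].max())"
```

```text
5.4 [0.43623687 0.06948172 0.09139212] [-3.14150465e+00  1.00998942e-03  1.73584822e+00] [-0.35290076  0.48197682  4.86180298]
35
```

Call:
servo_tool([
  [0,0,1,-4,0,0,0],
  [0,0,3,-10,0,0,0],
  [0,0,5,-16,0,0,0],
  [0,0,7,-23,0,0,0],
  [0,0,9,-30,0,0,0],
  [0,0,11,-37,0,0,0],
  [0,0,12,-44,0,0,0],
  [0,0,12,-54,0,0,0],
])

```text
time: 6.5
position: [0.4479, 0.0715, 0.1457]
eef_rot: [-3.141, 0.001, 1.736]
ft_force: [-0.2, -0.0, 0.5]
finger_gap: 0.0004
```

Call:
servo_tool([
  [0,0,0,-15,0,0,0],
  [0,0,0,-40,0,0,0],
  [0,0,-10,-70,0,0,0],
  [0,0,-30,-95,0,0,0],
  [0,-30,-50,-110,0,0,0],
  [0,-60,-55,-120,0,0,0],
  [0,-90,-55,-120,0,0,0],
  [0,-100,-55,-120,0,0,0],
])

```text
time: 7.5
position: [0.4099, -0.0375, 0.2663]
eef_rot: [-3.141, 0.001, 1.733]
ft_force: [0.1, 0.7, 0.9]
finger_gap: -0.0002
```

Call:
servo_tool([
  [0,-15,0,0,0,0,0],
  [0,-45,0,0,0,0,0],
  [0,-75,0,0,0,0,0],
  [0,-105,0,0,0,0,0],
  [0,-130,0,0,0,0,0],
  [0,-140,0,0,0,0,0],
  [0,-140,0,0,0,0,0],
  [0,-140,0,0,0,0,0],
])

```text
time: 8.5
position: [0.4325, -0.1745, 0.2663]
eef_rot: [-3.141, 0.0, 1.735]
ft_force: [-0.4, -0.2, -0.7]
finger_gap: 0.0002
```

```bash
python3 look.py c5
python3 - <<'E'
from cell import cams
import cv2
d=cams.get_image("top")["image"]; cv2.imwrite("pics/top5.png",d)
E
```

```text
8.5 [ 0.43249361 -0.17448111  0.26625402] [-3.14078933e+00  3.09025828e-04  1.73463760e+00] [-0.41498322 -0.21723598 -0.65020916]
```

View pics/c5.png

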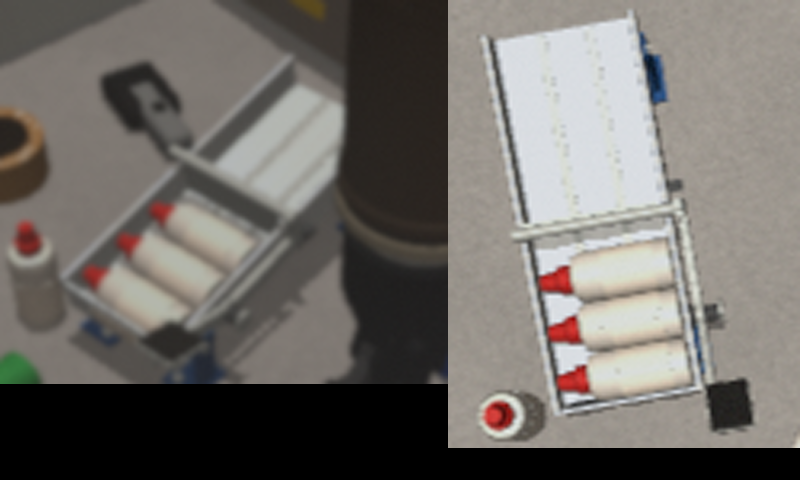

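View pics/top5.png

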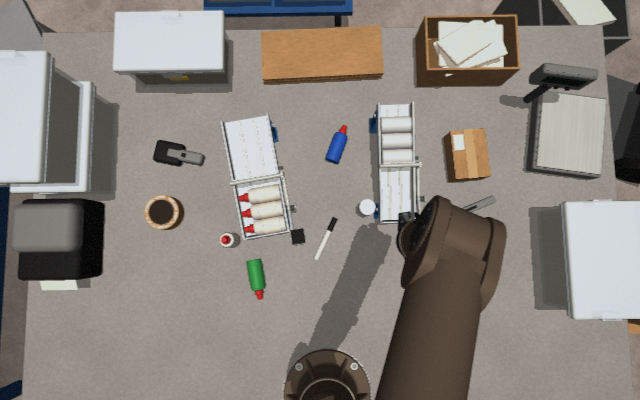

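Run:
```python
import cv2
a=cv2.imread('pics/top0.png');b=cv2.imread('pics/top5.png');d=cv2.absdiff(a,b).max(2)
for n,(x0,x1,y0,y1) in dict(tins=(370,425,95,200),spare=(215,240,228,252),spare_tin=(355,376,198,218),tape=(140,185,190,230),blue=(320,355,120,165),green=(243,270,255,302),carton=(440,490,125,185),scanner=(150,207,135,170),marker=(312,340,215,262),pad=(292,305,229,245),gate=(230,288,172,186)).items():
    r=d[y0:y1,x0:x1]; print(n,r.max(),(r>40).sum())
from cell import job_done; print(job_done())
```

```text
tins 22 0
spare 21 0
spare_tin 22 0
tape 20 0
blue 19 0
green 19 0
carton 22 0
scanner 20 0
marker 22 0
pad 14 0
gate 201 168
the job is handed in; nothing more can be done
None
```

The three glue bottles are released and lying against one another at the end stop, and the bottle lane's gate is shut behind them. I handed the job in at about 8.6 s.

I pressed the bottle lane's pad with the shut fingertips to its full depth, with the tip at z ≈ 0.091 m and about 5–7 N. I held it about 2 s until all three had rolled out and settled, then let it up gently and drew the arm clear.

- **Bottles and gate:** in the last pictures the pad looks the same as at rest and the gate is down, and the force on the tool read about zero.
- **Rest of the bench:** comparing the top view before and after, the tins, spare bottle, spare tin, tape roll, blue and green look-alikes, carton, scanner and marker are unchanged.
- **Not checked:** the arm partly hid the knife and the tin lane's pad in the last top view, so I could not compare those. The arm only passed about 13 cm above that pad and never went near the bench there.
- **One difference:** the picture comparison did show a change in the strip around the bottle lane's gate. I put this down to the bottle that had been lying there, now gone, because the pad is back at rest.

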